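# Pin the drawbar into the hitch fork

## Task

Take away the wooden chock that blocks the hitch and leave it on the bench, then slide the drawbar gently on into the fork, without forcing it, until you feel the loose headed pin drop into its hidden eye. Then push the pin down through the lower fork plate, past the stiff catch, until its head sits fully home on the fork's boss. Do not disturb the other tools.

Things in the scene. Friction and masses are not known exactly. Their poses are not given: they have to be found in the camera images.
- hitch: Dark steel hitch fixed to the bench. Origin at bench height on the pin bore's axis; x along the bed, the way the drawbar is slid in; z up. Bed top 30 mm high, x -125 to +124, 60 to 68 mm wide; rails 12 mm high, 52 mm apart, at x -120 to -28. Fork (x +-24, y +-38): the bed is the lower plate (bore 22.5 mm); upper plate 52 to 64 mm high, bore 21.5 mm; a hood 52 to 58 mm high covers x -67 to -24.
- bore (a point): centre of the top face of the round boss (44 mm diameter) on the upper plate, 78 mm above the bench: the pin's head must rest on it. Axes as the hitch.
- catch_point (a point): a hidden sprung ball in the lower bore, 24 mm above the bench, which holds the pin up; pushing past it takes roughly 10 to 20 N all the way down
- stop_wall (a point): top centre of the stop wall across the bed, at x 112 to 124 mm of the hitch, 60 mm wide, 60 mm above the bench
- drawbar: Flat steel bar, 20 mm thick, lying on the bed: a 40 mm wide shank with an upright stud (16 mm diameter, 40 mm high), a threaded neck and a screwed-on eye plate (50 mm wide, hole 22.5 mm, tip 52 mm past the hole) under the upper plate. Origin on the underside, x to the eye; outer end at x -130 mm, stud at x -105. The eye's setting is not known: its hole lies between x -12 and +12.
- bar_end (a point): centre of the drawbar's flat outer end face, a good place to push, with at most 30 N. The hole, out of sight under the hood, is 118 to 142 mm from it and starts 20 to 48 mm short of the bore; it must be found by feel, as the pin drops in and stops the bar.
- pin: Loose steel pin, round flat head up, standing in the upper plate's bore, its tapered nose resting on the drawbar. Shank 20 mm diameter, 72 mm long; head 40 mm diameter, 14 mm thick. Origin at the nose's end, z to the head. Nose heights above the bench: 50 mm resting on the bar, about 20 mm once dropped through the eye onto the catch, 6 mm when home.
- pin_seat (a point): on the pin's axis, at the underside of the head
- pin_top (a point): centre of the top of the pin's head
- chock: Wooden block 74 x 40 x 40 mm, lying lengthwise on the bed between the fork and the stop wall, so that the drawbar cannot be slid far enough. Origin at the centre of its underside, x along its length.
- chock_mid (a point): the chock's centre; 20 mm above the bench when it lies there, 50 mm when it lies on the bed
- spanner: bystander: open-ended spanner 170 mm long, lying
- hammer: bystander: hammer 260 mm long, lying
- socket: bystander: steel socket 34 mm diameter, 65 mm high, standing
- bolt: bystander: hexagon bolt 97 mm long, lying
- grease: bystander: can 68 mm diameter, 75 mm high, standing
- driver: bystander: screwdriver 200 mm long, lying
- oil: bystander: bottle 60 mm diameter, 170 mm high, standing

How it is judged:
By the outcome, as a careful person would: the job done as asked, in the order asked, and still so for the second after the job is handed in, with the robot touching nothing.
It also fails if it takes over 51 s, if anything falls off the work surface, if the arm or the gripper's body presses on something with over 40 N, if the wrist force passes 120 N, or if a joint passes its speed limit or range.

## Robot

A 6-joint arm with a two-finger parallel gripper is mounted at the origin on the work surface. World frame = base frame: x ahead of the robot, y to its left, z up, the work surface at z = 0. Lengths are in m, angles in rad, forces in N, time in s.
With the tool pointing down it reaches from about 0.425 to 0.95 m from the base axis. Payload 3.5 kg.
Tool frame: the origin (TCP) lies at the very end of the fingers, on their centre line; the grasp point (between the pads) lies 19 mm behind it; x points along the fingers, z is the direction in which the jaws open and shut, and the axes are right-handed (so a half turn about x gives the same grasp; the last joint's range is limited). The gripper opens to 85 mm and grips with 20 to 120 N. Pads are 22 mm wide; open, the fingers measure 114 mm over their backs; the gripper's body (76 mm by 85 mm) begins 54 mm behind the grasp point. The pads swing forward as they close: fully open they stand 13 mm farther back than shut.
Start: joints at [-1.427, 0.286, 1.577, -0, 1.279, -0.15], TCP at [0.195, -0.646, 0.231] pointing down, gripper open.
Joint ranges: [-2.77, 2.77], [-0.9, 2.22], [0.21, 2.48], [-1.53, 4.67], [0.24, 2.81], [-2.84, 2.84]. Speed limits (rad/s): [2.79, 2.79, 3.14, 3.14, 3.14, 3.14].

## Interface

Orientations are given as a unit quaternion [x, y, z, w].
In Python, from plant import ctrl, cams gives the robot as it stands.
- The arm moves only by the tool play_rows, never from a script. Its argument "rows" is a list of rows, each a list of 3 entries, a list of its own where there are three numbers: the opening in per cent of the stroke, from 0 (shut) to 100 (fully open), then the shift along the tool's x, y, z in units of 0.3 m (1.0 is 0.3 m), then the turn, a rotation vector about the tool's x, y, z in units of pi/2 rad (1.0 is pi/2 rad). A call has 1 to 10 rows; each row is the pose to reach, as a shift and turn from the pose commanded when the call began, along the tool's axes at that moment; what a row does not reach only later rows make up. A row lasts 1/12 s, in which the tool goes at most 41.7 mm and 7.16 degrees, less where a joint would pass 70% of its speed; a pose out of reach is approached as far as the arm can. A call with a number of a shift or a turn outside -1 to 1 is refused whole. A call with a gripper value outside its range is refused whole. The fingers move at their own pace and stop on an object; "force" is the grip in N (left out, the last holds). Time passes only in rows, so rows that repeat a pose let the fingers close. It gives the time, the measured TCP pose, the force and the opening at its end, in the units of the state.
- ctrl.get_state(): the state, without advancing time (a new reading comes with each control period).
- cams.read_camera(name): name is "side" or "top" or "wrist"; returns a dict with "color" (420x560x3 uint8, red, green, blue), "fx", "fy", "cx", "cy" (pixels), "k1" (the pictures are not rectified: a ray, as slopes to the right and down, at radius r is drawn at 1 + k1 r^2 times it, then the intrinsics apply), "view" (4x4, takes a point from world to camera coordinates). Camera axes: x right, y down, z forward; pixel columns grow to the right and rows downward; lengths in m; the calibration is good to about 2 mm. A picture is of the moment at which its call begins. There is no depth.
- ctrl.sign_off(): hands the job in, once; it reports no verdict.
The state is a dict: "time": time; "qpos": joint angles; "dq": joint speeds; "joint_efforts": joint torques, N m; "eef_pos": TCP position; "tcp_rot": TCP orientation; "contact_force": force on the tool from outside, world axes, zero at the start; "wrist_torque": the same for the moment, N m; "opening": opening from 0.0 (shut) to 1.0 (fully open).
Only numpy, scipy, OpenCV 4.12 (cv2) and the standard library are available. Lean on these libraries where they do the work, as an engineer would, in place of code of your own. Each camera call takes 0.05 s, during which the arm holds its last target. There are 200 camera calls.

## Working session

There is one attempt and no reset: what is moved stays moved. The work goes in short steps, Python scripts to look and compute and a tool call to move; the robot and the scene stay as the last step left them, time stands still between calls to the robot, and variables do not carry over. Pictures are saved under pics/ and viewed, about 8 in all and at most 12, crops included, and the job is handed in when it is done.

Besides the shell and the picture viewer there is one more tool, called after "Emit:" as name(argument=value, ...), one argument or row to a line, values as JSON. play_rows: Moves the arm, as the interface text tells. Shifts and turns lie within -1 to 1; 1 stands for 0.3 m of shift or pi/2 rad of turn. Its arguments: {"type":"object","properties":{"rows":{"type":"array"},"force":{"type":"number"}},"required":["rows"]}

```bash
mkdir -p pics; ls
cat > h.py <<'E'
import numpy as np, cv2
from scipy.spatial.transform import Rotation as R
from plant import ctrl, cams
def cam(n,save=None):
    c=cams.read_camera(n)
    if save: cv2.imwrite('pics/'+save,c['color'][:,:,::-1])
    return c
def world(c,u,v,z):
    x=np.array([(u-c['cx'])/c['fx'],(v-c['cy'])/c['fy']]); s=x.copy()
    for _ in range(20): s=x/(1+c['k1']*(s@s))
    V=np.array(c['view']); d=V[:3,:3].T@np.array([*s,1]); o=-V[:3,:3].T@V[:3,3]
    return o+d*(z-o[2])/d[2]
def proj(c,p):
    V=np.array(c['view']); q=V[:3,:3]@np.asarray(p)+V[:3,3]; s=q[:2]/q[2]; s=s*(1+c['k1']*(s@s))
    return s*[c['fx'],c['fy']]+[c['cx'],c['cy']]
def plan(pos,yaw=None,rot=None):
    """shift,turn units to reach pos"""
    s=ctrl.get_state(); T=R.from_quat(s['tcp_rot'])
    sh=T.inv().apply(np.array(pos)-s['eef_pos'])/0.3
    return sh
E
python3 - <<'E'
from h import *
s=ctrl.get_state(); print(s); print(R.from_quat(s['tcp_rot']).as_matrix().round(3))
for n in('top','side'):
    c=cam(n,n+'1.png'); print(n,c['fx'],c['cx'],c['cy'],c['k1'],np.array(c['view']).round(3))
E
```

```text
pics
{'time': 0.0, 'qpos': array([-1.42697892e+00,  2.87170150e-01,  1.57814981e+00,  1.12556797e-05,
        1.27859172e+00, -1.50021766e-01]), 'dq': array([-0.00171176, -0.00066765,  0.000128  , -0.00089967, -0.000635  ,
        0.00081145]), 'joint_efforts': array([ 4.41197681e-04, -4.05988061e+01, -2.92623138e+01, -4.88685043e-05,
        5.85615024e-03, -4.90921053e-06]), 'eef_pos': array([ 0.19542324, -0.6454203 ,  0.2299589 ]), 'tcp_rot': array([ 0.42200244,  0.56838335, -0.42083396,  0.56723284]), 'contact_force': array([-0.27610485,  0.65914482,  0.18925868]), 'wrist_torque': array([-0.00962915, -0.04714641, -0.01504605]), 'opening': 0.9995215311861371}
[[-0.     0.957  0.29 ]
 [ 0.002  0.29  -0.957]
 [-1.     0.    -0.002]]
top 473.46053187535193 279.8671691803323 203.52041242495525 -0.12323637452823441 [[ 0.023 -1.     0.002  0.007]
 [-0.976 -0.023 -0.218  0.577]
 [ 0.218  0.003 -0.976  1.258]
 [ 0.     0.     0.     1.   ]]
side 454.26789359872305 273.39749682744497 202.24831475617228 0.048964676230156816 [[ 0.953 -0.302 -0.02  -0.551]
 [-0.216 -0.631 -0.745  0.225]
 [ 0.213  0.714 -0.667  1.039]
 [ 0.     0.     0.     1.   ]]
```

View pics/top1.png

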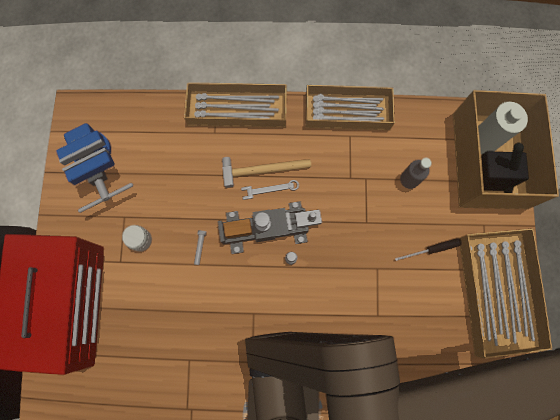

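View pics/side1.png

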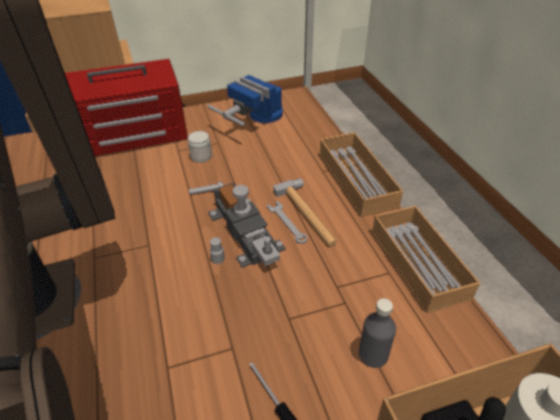

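The top view shows the chock near (237,229), the pin head at (262,221), the drawbar stud at (313,216) and the socket at (291,258). The spanner and hammer lie above the hitch, and the bolt is at (200,247). I'll zoom in on both views.

Run:
```python
import cv2,numpy as np
a=cv2.imread('pics/top1.png')[185:275,190:335]; b=cv2.imread('pics/side1.png')[170:275,185:310]
a=cv2.resize(a,None,fx=5.5,fy=5.5,interpolation=cv2.INTER_CUBIC); b=cv2.resize(b,None,fx=5.5,fy=5.5,interpolation=cv2.INTER_CUBIC)
cv2.imwrite('pics/a.png',a); cv2.imwrite('pics/b.png',b)
```

```text
(no output)
```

View pics/a.png

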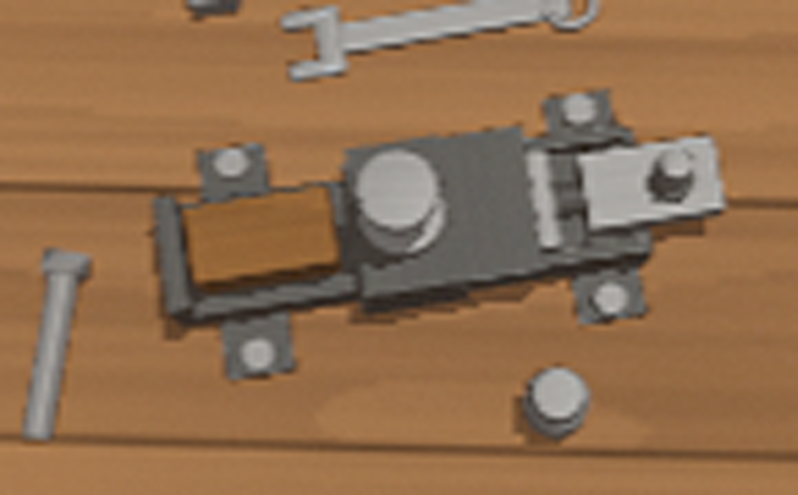

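View pics/b.png

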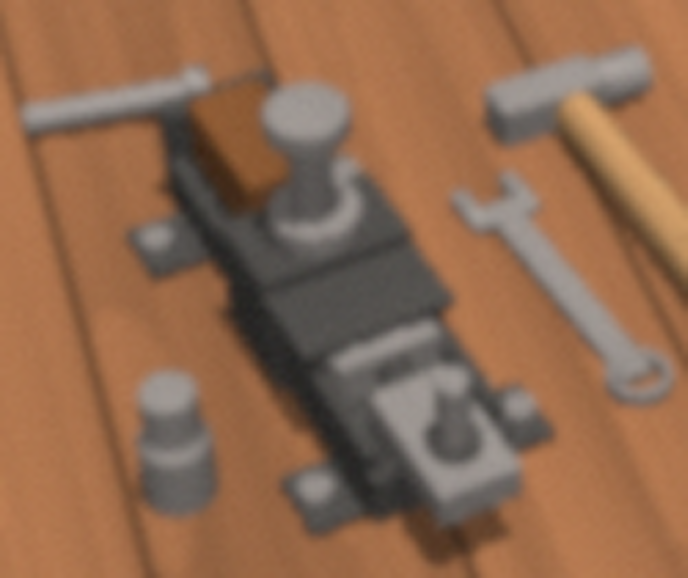

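```bash
cat > m.py <<'E'
from h import *
ct=cam('top');cs=cam('side')
A=lambda u,v,z:world(ct,190+(u+.5)/5.5-.5,185+(v+.5)/5.5-.5,z)[:2].round(4)
B=lambda u,v,z:world(cs,185+(u+.5)/5.5-.5,170+(v+.5)/5.5-.5,z)[:2].round(4)
print('pin',A(398,188,.136),B(308,115,.136))
ch=[A(*p,.07) for p in[(182,210),(330,188),(342,265),(192,288)]];print('chock',ch,np.mean(ch,0),np.linalg.norm(ch[0]-ch[1]),np.linalg.norm(ch[1]-ch[2]))
print('stud',A(677,159,.09),B(453,382,.09))
print('end',A(715,137,.05),A(723,212,.05),B(518,466,.05),B(440,508,.05))
print('wall',A(158,198,.06),A(182,318,.06))
print('bolts',[A(*p,.012) for p in[(232,162),(258,353),(580,108),(610,297)]])
print('hood edge',A(520,128,.058),A(548,265,.058))
print('socket',A(557,396,.065), B(168,392,.065),'spanner',A(318,70,.005),A(575,10,.005),'bolt',A(68,262,.01),A(38,437,.01),'grease',world(ct,137,236,.075))
print('hammer',world(ct,228,172,.02),world(ct,310,164,.02))
E
python3 m.py
```

```text
pin [0.5186 0.066 ] [0.518  0.0637]
chock [array([0.5172, 0.1766]), array([0.5302, 0.1028]), array([0.4913, 0.0954]), array([0.4779, 0.1697])] [0.50415  0.136125] 0.07493623956404538 0.03959760093743053
stud [ 0.5451 -0.0697] [ 0.5428 -0.0696]
end [ 0.5651 -0.0918] [ 0.5262 -0.0961] [ 0.5646 -0.0887] [ 0.5265 -0.1004]
wall [0.5248 0.1903] [0.4641 0.1753]
bolts [array([0.5538, 0.1587]), array([0.4533, 0.1409]), array([ 0.5871, -0.0236]), array([ 0.4869, -0.0408])]
hood edge [0.5658 0.0081] [ 0.4957 -0.0075]
socket [ 0.429 -0.013] [ 0.4309 -0.0129] spanner [0.6061 0.1159] [ 0.6423 -0.0203] bolt [0.4988 0.2426] [0.4069 0.2532] grease [0.47326239 0.41166289 0.075     ]
hammer [0.67753534 0.17472107 0.02      ] [ 0.70763219 -0.06550485  0.02      ]
```

Emit:
play_rows(
  rows=[
    [75,[0,0.94,-0.54],[-0.46,0,0]],
    [75,[0,0.94,-0.54],[-0.46,0,0]],
    [75,[0,0.94,-0.54],[-0.46,0,0]],
    [75,[0,0.94,-0.54],[-0.46,0,0]],
    [75,[0,0.94,-0.54],[-0.46,0,0]],
    [75,[0,0.94,-0.54],[-0.46,0,0]],
    [75,[0,0.94,-0.54],[-0.46,0,0]],
    [75,[0,0.94,-0.54],[-0.46,0,0]],
  ],
  force=40,
)

```text
time: 0.87
eef_pos: [0.42, -0.4068, 0.2313]
tcp_rot: [0.193, 0.68, -0.193, 0.68]
contact_force: [0.5, -1.3, 0.3]
opening: 0.75
```

```bash
cat >> h.py <<'E'
BORE=np.array([.518,.065]); EX=np.array([-.179,.984]); EY=np.array([-.984,-.179])
def go(*targets,yaw=None):
    "targets: world xyz; yaw: wanted world angle (deg) of the tool z axis"
    s=ctrl.get_state(); T=R.from_quat(s['tcp_rot']); M=T.as_matrix()
    print('t',round(s['time'],2),'pos',s['eef_pos'].round(4),'F',s['contact_force'].round(1),'op',round(s['opening'],2),'zang',np.degrees(np.arctan2(M[1,2],M[0,2])).round(2),'down',M[:,0].round(3),'q',s['qpos'].round(2))
    for t in targets: print('shift',(M.T@(np.array(t)-s['eef_pos'])/.3).round(3))
    if yaw is not None:
        a=np.radians(yaw); z=np.array([np.cos(a),np.sin(a),0]); x=np.array([0,0,-1.]); W=np.c_[x,np.cross(z,x),z]
        print('turn',((T.inv()*R.from_matrix(W)).as_rotvec()/(np.pi/2)).round(3))
def hp(x,y,z): return [*(BORE+x*EX+y*EY),z]
E
python3 -c "
from h import *
go([.504,-.12,.2],[.504,.137,.2],yaw=10.3)"
```

```text
t 0.87 pos [ 0.42   -0.4068  0.2313] F [ 0.5 -1.3  0.3] op 0.75 zang -31.7 down [ 0.     0.001 -1.   ] q [-0.94  0.09  1.8   0.    1.25 -0.39]
shift [ 0.105  0.96  -0.264]
shift [ 0.105  1.689 -0.714]
turn [-0.467  0.    -0.   ]
```

Emit:
play_rows(
  rows=[
    [75,[0.1,0.96,-0.26],[-0.467,0,0]],
    [75,[0.1,0.96,-0.26],[-0.467,0,0]],
    [75,[0.1,0.96,-0.26],[-0.467,0,0]],
    [75,[0.1,0.96,-0.26],[-0.467,0,0]],
    [75,[0.1,0.96,-0.26],[-0.467,0,0]],
    [75,[0.1,0.96,-0.26],[-0.467,0,0]],
    [75,[0.1,0.96,-0.26],[-0.467,0,0]],
    [75,[0.1,0.96,-0.26],[-0.467,0,0]],
  ],
)

```text
time: 1.53
eef_pos: [0.5039, -0.1181, 0.2003]
tcp_rot: [-0.064, 0.704, 0.066, 0.704]
contact_force: [-0.4, 0.0, -0.2]
opening: 0.752
```

```bash
python3 -c "
from h import *
go([*(np.array([.504,.136])+.003*EX),.2],[*(np.array([.504,.136])+.003*EX),.11],yaw=10.3)"
```

```text
t 1.53 pos [ 0.5039 -0.1181  0.2003] F [-0.4  0.  -0.2] op 0.75 zang 10.55 down [-0.001  0.003 -1.   ] q [-0.43 -0.03  1.99  0.    1.19 -0.61]
shift [0.004 0.843 0.155]
shift [0.304 0.842 0.156]
turn [ 0.003 -0.    -0.002]
```

Emit:
play_rows(
  rows=[
    [75,[0,0.843,0.155],[0,0,0]],
    [75,[0,0.843,0.155],[0,0,0]],
    [75,[0,0.843,0.155],[0,0,0]],
    [75,[0,0.843,0.155],[0,0,0]],
    [75,[0,0.843,0.155],[0,0,0]],
    [75,[0,0.843,0.155],[0,0,0]],
    [75,[0,0.843,0.155],[0,0,0]],
    [75,[0.1,0.843,0.155],[0,0,0]],
    [75,[0.2,0.843,0.155],[0,0,0]],
    [75,[0.2,0.843,0.155],[0,0,0]],
  ],
)

```text
time: 2.37
eef_pos: [0.5003, 0.1333, 0.1353]
tcp_rot: [-0.063, 0.708, 0.063, 0.7]
contact_force: [-1.6, 0.4, -1.5]
opening: 0.748
```

```bash
python3 -c "
from h import *
go([*(np.array([.504,.136])+.003*EX),.042],yaw=10.3); c=cam('wrist'); cv2.imwrite('pics/w1.png',c['color'][:,:,::-1])"
```

```text
t 2.37 pos [0.5003 0.1333 0.1353] F [-1.6  0.4 -1.5] op 0.75 zang 10.29 down [-0.012 -0.001 -1.   ] q [ 0.06  0.05  2.03 -0.    1.07 -0.11]
shift [0.311 0.016 0.018]
turn [-0.    -0.007 -0.001]
```

View pics/w1.png

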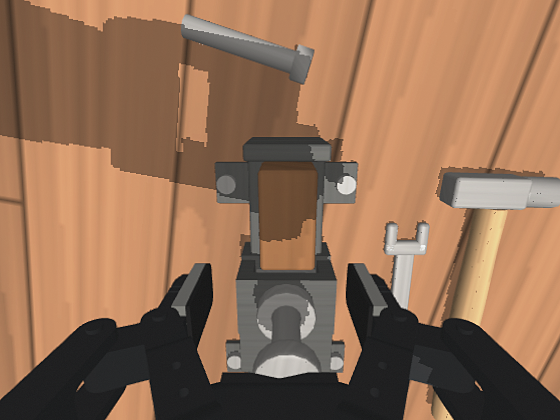

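The wrist view shows the chock at (287,215), centred between the pads at (195,300) and (365,300). The pin head is low, near (290,365). I'll check this against projections of the measured points.

```bash
python3 -c "
from h import *
c=cam('wrist'); s=ctrl.get_state(); print('tcp',proj(c,s['eef_pos']))
for p in [(.5172,.1766,.07),(.5302,.1028,.07),(.4913,.0954,.07),(.4779,.1697,.07),(.518,.065,.136),(.518,.065,.078)]: print(p,proj(c,p).round(0))
print(world(c,262,166,.07),world(c,315,166,.07),world(c,260,270,.07),world(c,316,270,.07))
print(world(c,250,160,.06),world(c,330,160,.06),world(c,287,325,.078))"
```

```text
tcp [284.8712187  277.61488963]
(0.5172, 0.1766, 0.07) [316. 169.]
(0.5302, 0.1028, 0.07) [312. 272.]
(0.4913, 0.0954, 0.07) [258. 272.]
(0.4779, 0.1697, 0.07) [255. 169.]
(0.518, 0.065, 0.136) [288. 384.]
(0.518, 0.065, 0.078) [286. 319.]
[0.48193066 0.17246866 0.07      ] [0.51608204 0.17865933 0.07      ] [0.49277411 0.09723425 0.07      ] [0.53278933 0.1046027  0.07      ]
[0.4729152  0.17328525 0.06      ] [0.52660459 0.18300837 0.06      ] [0.51953757 0.06037277 0.078     ]
```

The projections agree with the top view, so I'll descend and grip.

Emit:
play_rows(
  rows=[
    [75,[0.1,0.012,0.018],[0,-0.007,0]],
    [75,[0.2,0.012,0.018],[0,-0.007,0]],
    [75,[0.29,0.012,0.018],[0,-0.007,0]],
    [75,[0.305,0.012,0.018],[0,-0.007,0]],
    [75,[0.305,0.012,0.018],[0,-0.007,0]],
    [30,[0.305,0.012,0.018],[0,-0.007,0]],
    [30,[0.305,0.012,0.018],[0,-0.007,0]],
    [30,[0.305,0.012,0.018],[0,-0.007,0]],
    [30,[0.305,0.012,0.018],[0,-0.007,0]],
    [30,[0.305,0.012,0.018],[0,-0.007,0]],
  ],
  force=40,
)

```text
time: 3.3
eef_pos: [0.5116, 0.1383, 0.0529]
tcp_rot: [-0.063, 0.698, 0.063, 0.71]
contact_force: [-1.5, -0.5, 6.8]
opening: 0.453
```

```bash
python3 -c "
from h import *
go([.58,.32,.15],yaw=10.3)"
```

```text
t 3.3 pos [0.5116 0.1383 0.0529] F [-1.5 -0.5  6.8] op 0.45 zang 10.27 down [ 0.016  0.002 -1.   ] q [ 0.07  0.19  2.06  0.    0.88 -0.11]
shift [-0.319  0.555  0.338]
turn [-0.     0.01   0.001]
```

Emit:
play_rows(
  rows=[
    [65,[0,0,0],[0,0.007,0]],
    [65,[0,0,0],[0,0.007,0]],
    [65,[0.03,-0.004,-0.005],[0,0.007,0]],
    [65,[0.03,-0.004,-0.005],[0,0.007,0]],
    [65,[0.03,-0.004,-0.005],[0,0.007,0]],
    [30,[0.03,-0.004,-0.005],[0,0.007,0]],
    [30,[0.03,-0.004,-0.005],[0,0.007,0]],
    [30,[0.03,-0.004,-0.005],[0,0.007,0]],
    [30,[0.03,-0.004,-0.005],[0,0.007,0]],
    [30,[0.03,-0.004,-0.005],[0,0.007,0]],
  ],
)

```text
time: 4.13
eef_pos: [0.5082, 0.1368, 0.0409]
tcp_rot: [-0.063, 0.704, 0.063, 0.704]
contact_force: [1.4, -0.0, 0.3]
opening: 0.457
```

```bash
python3 -c "
from h import *
go([.58,.32,.15],yaw=10.3)"
```

```text
t 4.13 pos [0.5082 0.1368 0.0409] F [ 1.4 -0.   0.3] op 0.46 zang 10.26 down [ 0.001  0.    -1.   ] q [ 0.07  0.21  2.06 -0.    0.87 -0.11]
shift [-0.363  0.558  0.344]
turn [-0.  0.  0.]
```

Emit:
play_rows(
  rows=[
    [30,[-0.1,0,0],[0,0,0]],
    [30,[-0.2,0,0],[0,0,0]],
    [30,[-0.28,0,0],[0,0,0]],
    [30,[-0.28,0.15,0.1],[0,0,0]],
    [30,[-0.28,0.3,0.2],[0,0,0]],
    [30,[-0.28,0.45,0.28],[0,0,0]],
    [30,[-0.28,0.558,0.344],[0,0,0]],
    [30,[-0.28,0.558,0.344],[0,0,0]],
    [30,[-0.1,0.558,0.344],[0,0,0]],
    [30,[0,0.558,0.344],[0,0,0]],
  ],
)

```text
time: 4.97
eef_pos: [0.5827, 0.3231, 0.044]
tcp_rot: [-0.063, 0.701, 0.065, 0.707]
contact_force: [0.5, -0.6, -2.2]
opening: 0.462
```

```bash
python3 -c "
from h import *
go([.58,.32,.0125],yaw=10.3)"
```

```text
t 4.97 pos [0.5827 0.3231 0.044 ] F [ 0.5 -0.6 -2.2] op 0.46 zang 10.43 down [ 0.008  0.003 -1.   ] q [0.35 0.46 1.71 0.   0.96 0.17]
shift [ 0.105 -0.009 -0.011]
turn [ 0.001  0.005 -0.001]
```

Emit:
play_rows(
  rows=[
    [30,[0.05,0,0],[0,0,0]],
    [30,[0.08,0,0],[0,0,0]],
    [30,[0.092,0,0],[0,0,0]],
    [30,[0.092,0,0],[0,0,0]],
    [65,[0.092,0,0],[0,0,0]],
    [65,[0.092,0,0],[0,0,0]],
    [65,[0.092,0,0],[0,0,0]],
    [65,[-0.05,0,0],[0,0,0]],
    [65,[-0.19,0,0],[0,0,0]],
    [65,[-0.33,0,0],[0,0,0]],
  ],
)

```text
time: 5.8
eef_pos: [0.5795, 0.3197, 0.1408]
tcp_rot: [-0.063, 0.704, 0.063, 0.704]
contact_force: [2.0, -0.6, 0.2]
opening: 0.653
```

```bash
python3 -c "
from h import *
e=.03*EX
print(hp(-.185,0,.19))
go([.60,.1,.19],hp(-.19,0,.19),yaw=10.3);cam('side','s2.png')"
```

```text
[np.float64(0.551115), np.float64(-0.11704), 0.19]
t 5.8 pos [0.5795 0.3197 0.1408] F [ 2.  -0.6  0.2] op 0.65 zang 10.25 down [-0. -0. -1.] q [0.35 0.34 1.68 0.   1.12 0.17]
shift [-0.164 -0.733 -0.063]
shift [-0.164 -1.432 -0.352]
turn [-0.001 -0.    -0.   ]
```

View pics/s2.png

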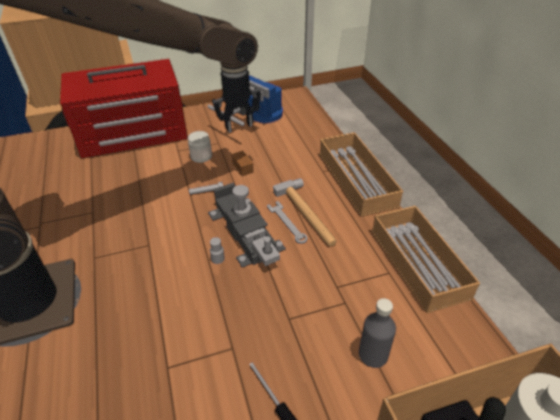

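The side view shows the chock lying on the bench at (243,161), and the hitch and tools are undisturbed. Next I go to the bar's end with the jaws shut.

Emit:
play_rows(
  rows=[
    [0,[-0.17,-0.13,-0.03],[0,0,0]],
    [0,[-0.17,-0.26,-0.06],[0,0,0]],
    [0,[-0.17,-0.39,-0.1],[0,0,0]],
    [0,[-0.17,-0.52,-0.13],[0,0,0]],
    [0,[-0.17,-0.65,-0.16],[0,0,0]],
    [0,[-0.17,-0.78,-0.19],[0,0,0]],
    [0,[-0.17,-0.9,-0.22],[0,0,0]],
    [0,[-0.17,-1.0,-0.25],[0,0,0]],
    [0,[-0.17,-1.0,-0.25],[0,0,0]],
  ],
)

```text
time: 6.6
eef_pos: [0.5596, 0.0056, 0.1915]
tcp_rot: [-0.062, 0.704, 0.06, 0.705]
contact_force: [0.9, -0.6, 0.4]
opening: 0.001
```

```bash
python3 -c "
from h import *
go(hp(-.19,0,.19),hp(-.19,0,.037),yaw=10.3)"
```

```text
t 6.6 pos [0.5596 0.0056 0.1915] F [ 0.9 -0.6  0.4] op 0.0 zang 9.92 down [ 0.003 -0.003 -1.   ] q [-0.17  0.07  1.9  -0.    1.17 -0.34]
shift [ 0.006 -0.415 -0.098]
shift [ 0.516 -0.413 -0.099]
turn [-0.004  0.001  0.002]
```

Emit:
play_rows(
  rows=[
    [0,[0,-0.14,-0.03],[0,0,0]],
    [0,[0,-0.28,-0.065],[0,0,0]],
    [0,[0,-0.41,-0.098],[0,0,0]],
    [0,[0,-0.41,-0.098],[0,0,0]],
    [0,[0.13,-0.41,-0.098],[0,0,0]],
    [0,[0.26,-0.41,-0.098],[0,0,0]],
    [0,[0.39,-0.41,-0.098],[0,0,0]],
    [0,[0.49,-0.41,-0.098],[0,0,0]],
    [0,[0.51,-0.41,-0.098],[0,0,0]],
    [0,[0.51,-0.41,-0.098],[0,0,0]],
  ],
)

```text
time: 7.43
eef_pos: [0.551, -0.1138, 0.0351]
tcp_rot: [-0.063, 0.706, 0.064, 0.703]
contact_force: [-0.1, -0.8, 0.2]
opening: -0.002
```

```bash
python3 -c "
from h import *
go(hp(-.175,0,.038),hp(-.1,0,.038),yaw=10.3);cam('wrist','w2.png')"
```

```text
t 7.43 pos [ 0.551  -0.1138  0.0351] F [-0.1 -0.8  0.2] op -0.0 zang 10.28 down [-0.004  0.002 -1.   ] q [-0.38  0.29  1.97  0.    0.88 -0.56]
shift [-0.01   0.023 -0.002]
shift [-0.009  0.273 -0.002]
turn [-0.    -0.002 -0.002]
```

View pics/w2.png

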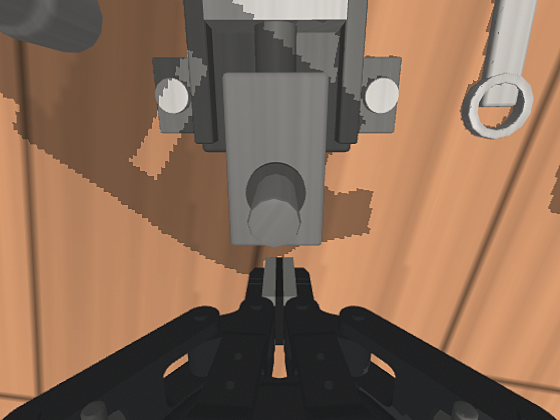

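The bar end at (276,243) is straight ahead of the shut fingers at (279,260), with a gap of about 10 mm. I'll start pushing slowly.

Emit:
play_rows(
  rows=[
    [0,[-0.005,0.01,0],[0,0,0]],
    [0,[-0.005,0.02,0],[0,0,0]],
    [0,[-0.005,0.026,0],[0,0,0]],
    [0,[-0.005,0.032,0],[0,0,0]],
    [0,[-0.005,0.038,0],[0,0,0]],
    [0,[-0.005,0.044,0],[0,0,0]],
    [0,[-0.005,0.05,0],[0,0,0]],
  ],
)

```text
time: 8.07
eef_pos: [0.5512, -0.1025, 0.0396]
tcp_rot: [-0.066, 0.703, 0.062, 0.706]
contact_force: [2.5, -10.5, -1.0]
opening: -0.004
```

Emit:
play_rows(
  rows=[
    [0,[0.003,0.004,0],[0,0,0]],
    [0,[0.003,0.008,0],[0,0,0]],
    [0,[0.003,0.012,0],[0,0,0]],
    [0,[0.003,0.016,0],[0,0,0]],
  ],
)

```text
time: 8.4
eef_pos: [0.5517, -0.0995, 0.0397]
tcp_rot: [-0.067, 0.702, 0.061, 0.707]
contact_force: [2.2, -10.5, 1.1]
opening: -0.002
```

```bash
cat > p.py <<'E'
from h import *
s=ctrl.get_state(); d=s['eef_pos'][:2]-BORE; F=s['contact_force']
go(yaw=10.3); print('hx,hy mm',(d@EX*1e3).round(1),(d@EY*1e3).round(1),'Fx,Fy,Fz',(F[:2]@EX).round(1),(F[:2]@EY).round(1),F[2].round(1))
E
python3 p.py
```

```text
t 8.4 pos [ 0.5517 -0.0995  0.0397] F [  2.2 -10.5   1.1] op -0.0 zang 10.35 down [ 0.008 -0.009 -1.   ] q [-0.36  0.27  1.98 -0.01  0.88 -0.53]
turn [0.001 0.004 0.006]
hx,hy mm -167.9 -3.7 Fx,Fy,Fz -10.7 -0.2 1.1
```

Emit:
play_rows(
  rows=[
    [0,[0,0.004,-0.002],[0,0,0]],
    [0,[0,0.008,-0.004],[0,0,0]],
    [0,[0,0.012,-0.006],[0,0,0]],
    [0,[0,0.016,-0.008],[0,0,0]],
    [0,[0,0.02,-0.008],[0,0,0]],
  ],
)

```text
time: 8.82
eef_pos: [0.5484, -0.0939, 0.0397]
tcp_rot: [-0.067, 0.702, 0.061, 0.707]
contact_force: [3.2, -11.0, 1.1]
opening: 0.001
```

```bash
python3 p.py
```

```text
t 8.82 pos [ 0.5484 -0.0939  0.0397] F [  3.2 -11.    1.1] op 0.0 zang 10.34 down [ 0.008 -0.008 -1.   ] q [-0.35  0.26  1.99 -0.01  0.87 -0.53]
turn [0.    0.004 0.006]
hx,hy mm -161.8 -1.5 Fx,Fy,Fz -11.4 -1.2 1.1
```

Emit:
play_rows(
  rows=[
    [0,[0,0.005,0],[0,0,0]],
    [0,[0,0.01,0],[0,0,0]],
    [0,[0,0.015,0],[0,0,0]],
    [0,[0,0.02,-0.001],[0,0,0]],
    [0,[0,0.024,-0.002],[0,0,0]],
    [0,[0,0.028,-0.002],[0,0,0]],
  ],
)

```text
time: 9.32
eef_pos: [0.5463, -0.0857, 0.0397]
tcp_rot: [-0.067, 0.702, 0.061, 0.707]
contact_force: [2.7, -11.3, 0.1]
opening: -0.002
```

Emit:
play_rows(
  rows=[
    [0,[0,0.0035,0],[0,0,0]],
    [0,[0,0.007,0],[0,0,0]],
    [0,[0,0.0105,0],[0,0,0]],
  ],
)

```text
time: 9.57
eef_pos: [0.5459, -0.0828, 0.0397]
tcp_rot: [-0.067, 0.702, 0.06, 0.707]
contact_force: [1.6, -11.9, 0.4]
opening: -0.001
```

```bash
python3 p.py
```

```text
t 9.57 pos [ 0.5459 -0.0828  0.0397] F [  1.6 -11.9   0.4] op -0.0 zang 10.35 down [ 0.008 -0.009 -1.   ] q [-0.33  0.26  2.01 -0.01  0.87 -0.51]
turn [0.001 0.004 0.006]
hx,hy mm -150.5 -0.9 Fx,Fy,Fz -12.0 0.5 0.4
```

Emit:
play_rows(
  rows=[
    [0,[0,0.0035,0],[0,0,0]],
    [0,[0,0.007,0],[0,0,0]],
    [0,[0,0.0105,0],[0,0,0]],
    [0,[0,0.014,0],[0,0,0]],
  ],
)

```text
time: 9.9
eef_pos: [0.5452, -0.0791, 0.0397]
tcp_rot: [-0.067, 0.702, 0.06, 0.707]
contact_force: [1.9, -12.8, -0.0]
opening: 0.001
```

```bash
python3 p.py
```

```text
t 9.9 pos [ 0.5452 -0.0791  0.0397] F [  1.9 -12.8  -0. ] op 0.0 zang 10.37 down [ 0.008 -0.009 -1.   ] q [-0.33  0.25  2.01 -0.01  0.87 -0.5 ]
turn [0.001 0.004 0.007]
hx,hy mm -146.6 -1.0 Fx,Fy,Fz -13.0 0.4 -0.0
```

Emit:
play_rows(
  rows=[
    [0,[0,0.0035,0],[0,0,0]],
    [0,[0,0.007,0],[0,0,0]],
    [0,[0,0.0105,0],[0,0,0]],
    [0,[0,0.014,0],[0,0,0]],
  ],
)

```text
time: 10.23
eef_pos: [0.5442, -0.0739, 0.0397]
tcp_rot: [-0.066, 0.702, 0.061, 0.707]
contact_force: [0.7, -7.4, 2.6]
opening: -0.002
```

Emit:
play_rows(
  rows=[
    [0,[0,0.003,0],[0,0,0]],
    [0,[0,0.006,0],[0,0,0]],
  ],
)

```text
time: 10.4
eef_pos: [0.5437, -0.0718, 0.0396]
tcp_rot: [-0.066, 0.702, 0.061, 0.707]
contact_force: [0.8, -9.0, 1.6]
opening: 0.001
```

```bash
python3 p.py
```

```text
t 10.4 pos [ 0.5437 -0.0718  0.0396] F [ 0.8 -9.   1.6] op 0.0 zang 10.31 down [ 0.007 -0.006 -1.   ] q [-0.31  0.25  2.01 -0.01  0.87 -0.49]
turn [0.    0.004 0.005]
hx,hy mm -139.2 -0.8 Fx,Fy,Fz -9.0 0.8 1.6
```

Run:
```python
from h import *
c=cam('side'); 
for z in(.136,.106,.092): print(z,(proj(c,[*BORE,z])-[185,170])*5.5)
cv2.imwrite('pics/b2.png',cv2.resize(c['color'][170:275,185:310,::-1],None,fx=5.5,fy=5.5,interpolation=cv2.INTER_CUBIC))
```

```text
0.136 [305.0524156  110.99238432]
0.106 [309.61701729 161.85828392]
0.092 [311.68956658 184.98023803]
```

View pics/b2.png

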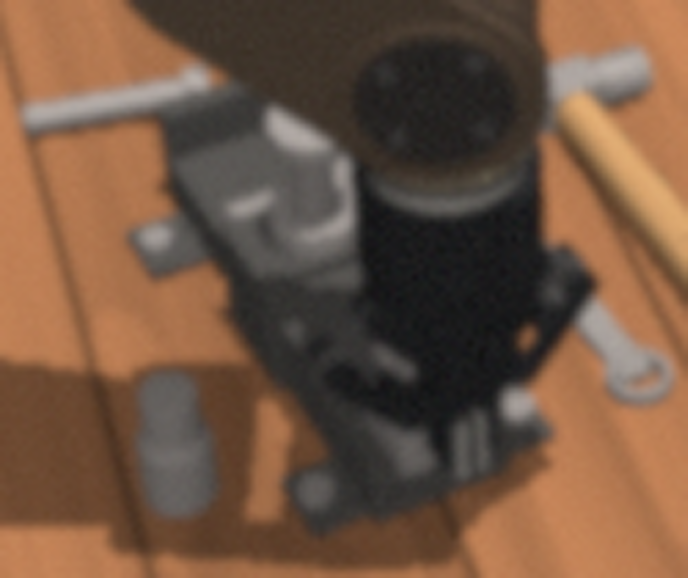

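The pin head at about (300,125) is still high, so the pin has not dropped and I keep sliding.

Emit:
play_rows(
  rows=[
    [0,[0,0.003,0],[0,0,0]],
    [0,[0,0.006,0],[0,0,0]],
    [0,[0,0.009,0],[0,0,0]],
  ],
)

```text
time: 10.7
eef_pos: [0.5432, -0.0689, 0.0396]
tcp_rot: [-0.066, 0.702, 0.061, 0.706]
contact_force: [0.6, -7.0, 3.3]
opening: -0.003
```

```bash
python3 p.py
```

```text
t 10.7 pos [ 0.5432 -0.0689  0.0396] F [ 0.6 -7.   3.3] op -0.0 zang 10.31 down [ 0.007 -0.006 -1.   ] q [-0.31  0.25  2.02 -0.    0.87 -0.49]
turn [0.    0.004 0.005]
hx,hy mm -136.3 -0.8 Fx,Fy,Fz -7.0 0.7 3.3
```

Emit:
play_rows(
  rows=[
    [0,[0,0.003,0],[0,0,0]],
    [0,[0,0.006,0],[0,0,0]],
    [0,[0,0.009,0],[0,0,0]],
  ],
)

```text
time: 10.95
eef_pos: [0.5428, -0.0664, 0.0396]
tcp_rot: [-0.066, 0.702, 0.061, 0.706]
contact_force: [1.6, -9.4, 1.5]
opening: 0.002
```

```bash
python3 p.py
```

```text
t 10.95 pos [ 0.5428 -0.0664  0.0396] F [ 1.6 -9.4  1.5] op 0.0 zang 10.33 down [ 0.007 -0.006 -1.   ] q [-0.31  0.25  2.02 -0.01  0.87 -0.48]
turn [0.    0.004 0.005]
hx,hy mm -133.8 -0.8 Fx,Fy,Fz -9.6 0.1 1.5
```

Emit:
play_rows(
  rows=[
    [0,[0,0.003,0],[0,0,0]],
    [0,[0,0.006,0],[0,0,0]],
    [0,[0,0.009,0],[0,0,0]],
  ],
)

```text
time: 11.2
eef_pos: [0.5428, -0.0657, 0.0397]
tcp_rot: [-0.068, 0.702, 0.06, 0.707]
contact_force: [3.1, -15.9, -0.5]
opening: -0.001
```

```bash
python3 p.py
```

```text
t 11.2 pos [ 0.5428 -0.0657  0.0397] F [  3.1 -15.9  -0.5] op -0.0 zang 10.43 down [ 0.009 -0.011 -1.   ] q [-0.3   0.24  2.02 -0.01  0.87 -0.48]
turn [0.001 0.004 0.008]
hx,hy mm -133.1 -1.0 Fx,Fy,Fz -16.2 -0.2 -0.5
```

The bar has stopped: it moved 0.7 of a commanded 2.7 mm and the force rose to 16 N. I'll back off and look at the pin.

Emit:
play_rows(
  rows=[
    [0,[0,-0.02,0],[0,0,0]],
    [0,[0,-0.06,0],[0,0,0]],
    [0,[0,-0.09,0],[0,0,0]],
    [0,[-0.12,-0.1,0],[0,0,0]],
    [0,[-0.25,-0.1,0],[0,0,0]],
    [0,[-0.38,-0.1,0],[0,0,0]],
    [0,[-0.5,-0.1,0],[0,0,0]],
    [0,[-0.5,-0.1,0],[0,0,0]],
  ],
)

```text
time: 11.87
eef_pos: [0.5494, -0.092, 0.1968]
tcp_rot: [-0.065, 0.699, 0.061, 0.709]
contact_force: [0.9, -0.6, 1.6]
opening: -0.001
```

Run:
```python
from h import *
c=cam('side'); t=cam('top')
for z in(.136,.106,.092): print(z,(proj(c,[*BORE,z])-[185,170])*5.5,(proj(t,[*BORE,z])-[190,185])*5.5)
a=t['color'][185:275,190:335];b=c['color'][160:265,185:310]
f=lambda i,w:cv2.resize(i[:,:,::-1],(w,int(i.shape[0]*w/i.shape[1])),interpolation=cv2.INTER_CUBIC)
A=f(a,400);B=f(b,400);o=np.zeros((340,800,3),np.uint8);o[:A.shape[0],:400]=A;o[:B.shape[0],400:]=B;cv2.imwrite('pics/c3.png',o)
go(hp(0,0,.18),hp(0,0,.106),yaw=10.3)
for z in(.136,.106,.092): print((proj(c,[*BORE,z])-[185,160])*3.2+[400,0],(proj(t,[*BORE,z])-[190,185])*400/145)
```

```text
0.136 [305.0524156  110.99238432] [397.76660125 187.00802288]
0.106 [309.61701729 161.85828392] [399.8740762  198.44479047]
0.092 [311.68956658 184.98023803] [400.82469411 203.60258777]
t 11.97 pos [ 0.5459 -0.0908  0.1897] F [-0.9 -0.4 -1.4] op -0.0 zang 10.25 down [ 0.004 -0.001 -1.   ] q [-0.35  0.06  1.92  0.    1.16 -0.53]
shift [0.031 0.528 0.001]
shift [ 0.278  0.528 -0.   ]
turn [-0.001  0.002  0.001]
[577.48504181  96.57738724] [199.50675925  93.79712746]
[580.14081006 126.17209246] [200.56379998  99.53343723]
[581.34665692 139.62486576] [201.04059893 102.1204202 ]
```

View pics/c3.png

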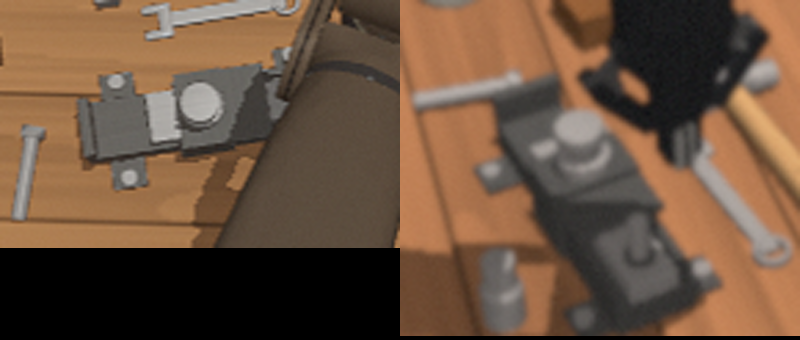

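The pin head sits at (581,126) in the side view, which matches a top height of 106 mm. So the pin has dropped through the eye onto the catch. Next I move above it.

Emit:
play_rows(
  rows=[
    [0,[0,0.13,0],[0,0,0]],
    [0,[0,0.26,0],[0,0,0]],
    [0,[0,0.39,0],[0,0,0]],
    [0,[0,0.5,0],[0,0,0]],
    [0,[0.05,0.528,0],[0,0,0]],
    [0,[0.15,0.528,0],[0,0,0]],
    [0,[0.2,0.528,0],[0,0,0]],
    [0,[0.24,0.528,0],[0,0,0]],
    [0,[0.24,0.528,0],[0,0,0]],
  ],
)

```text
time: 12.72
eef_pos: [0.5132, 0.0658, 0.1105]
tcp_rot: [-0.063, 0.708, 0.064, 0.701]
contact_force: [-0.8, -0.3, -0.8]
opening: -0.004
```

```bash
python3 p.py
```

```text
t 12.72 pos [0.5132 0.0658 0.1105] F [-0.8 -0.3 -0.8] op -0.0 zang 10.26 down [-0.01   0.001 -1.   ] q [-0.07  0.08  2.05  0.    1.02 -0.25]
turn [-0.    -0.006 -0.002]
hx,hy mm 1.7 4.6 Fx,Fy,Fz -0.1 0.8 -0.8
```

Emit:
play_rows(
  rows=[
    [0,[0,0,0],[0,0,0]],
    [0,[0,0,0],[0,0,0]],
    [0,[0.015,0,0],[0,0,0]],
    [0,[0.03,0,0],[0,0,0]],
    [0,[0.04,0,0],[0,0,0]],
    [0,[0.045,0,0],[0,0,0]],
    [0,[0.05,0,0],[0,0,0]],
    [0,[0.05,0,0],[0,0,0]],
  ],
)

```text
time: 13.38
eef_pos: [0.519, 0.0653, 0.1043]
tcp_rot: [-0.064, 0.703, 0.063, 0.706]
contact_force: [-3.0, -0.9, 13.0]
opening: 0.004
```

```bash
python3 p.py
```

```text
t 13.38 pos [0.519  0.0653 0.1043] F [-3.  -0.9 13. ] op 0.0 zang 10.27 down [ 0.005 -0.001 -1.   ] q [-0.07  0.1   2.05 -0.    0.99 -0.25]
turn [-0.     0.003  0.001]
hx,hy mm 0.1 -1.0 Fx,Fy,Fz -0.4 3.1 13.0
```

Contact at about 0.105 m with 13 N, centred on the pin. I'll press on gradually.

Emit:
play_rows(
  rows=[
    [0,[0.005,0,0],[0,0,0]],
    [0,[0.01,0,0],[0,0,0]],
    [0,[0.015,0,0],[0,0,0]],
    [0,[0.02,0,0],[0,0,0]],
    [0,[0.025,0,0],[0,0,0]],
    [0,[0.03,0,0],[0,0,0]],
  ],
)

```text
time: 13.88
eef_pos: [0.5195, 0.0654, 0.097]
tcp_rot: [-0.064, 0.702, 0.063, 0.706]
contact_force: [-6.3, -0.5, 19.6]
opening: -0.002
```

```bash
python3 p.py
```

```text
t 13.88 pos [0.5195 0.0654 0.097 ] F [-6.3 -0.5 19.6] op -0.0 zang 10.28 down [ 0.005 -0.001 -1.   ] q [-0.07  0.11  2.05 -0.    0.98 -0.25]
turn [-0.     0.003  0.001]
hx,hy mm 0.1 -1.5 Fx,Fy,Fz 0.6 6.3 19.6
```

Emit:
play_rows(
  rows=[
    [0,[0.005,0,-0.004],[0,0,0]],
    [0,[0.01,0,-0.006],[0,0,0]],
    [0,[0.015,0,-0.006],[0,0,0]],
    [0,[0.02,0,-0.006],[0,0,0]],
    [0,[0.024,0,-0.006],[0,0,0]],
  ],
)

```text
time: 14.3
eef_pos: [0.5193, 0.0655, 0.092]
tcp_rot: [-0.063, 0.702, 0.063, 0.707]
contact_force: [-9.9, 2.2, 34.6]
opening: 0.004
```

```bash
python3 p.py
```

```text
t 14.3 pos [0.5193 0.0655 0.092 ] F [-9.9  2.2 34.6] op 0.0 zang 10.26 down [ 0.008  0.    -1.   ] q [-0.07  0.11  2.06  0.    0.97 -0.25]
turn [-0.     0.005  0.001]
hx,hy mm 0.3 -1.3 Fx,Fy,Fz 4.0 9.3 34.6
```

Emit:
play_rows(
  rows=[
    [0,[0.006,0,0],[0,0,0]],
    [0,[0.006,0,0],[0,0,0]],
  ],
)

```text
time: 14.47
eef_pos: [0.5193, 0.0656, 0.0919]
tcp_rot: [-0.063, 0.702, 0.063, 0.707]
contact_force: [-12.9, 1.3, 37.8]
opening: 0.002
```

Emit:
play_rows(
  rows=[
    [0,[-0.03,0,0],[0,0,0]],
    [0,[-0.1,0,0],[0,0,0]],
    [0,[-0.23,0,0],[0,0,0]],
    [0,[-0.36,0,0],[0,0,0]],
    [0,[-0.45,-0.1,0],[0,0,0]],
    [0,[-0.45,-0.23,0],[0,0,0]],
    [0,[-0.45,-0.36,0],[0,0,0]],
    [0,[-0.45,-0.5,0],[0,0,0]],
    [0,[-0.45,-0.6,0],[0,0,0]],
    [0,[-0.45,-0.6,0],[0,0,0]],
  ],
)

```text
time: 15.3
eef_pos: [0.5477, -0.117, 0.2179]
tcp_rot: [-0.062, 0.704, 0.06, 0.705]
contact_force: [0.1, -0.9, 0.2]
opening: -0.002
```

Run:
```python
from h import *
c=cam('side')
for z in(.106,.092): print(z,(proj(c,[*BORE,z])-[185,150])*5)
go(); cv2.imwrite('pics/d.png',cv2.resize(c['color'][150:265,185:310,::-1],None,fx=5,fy=5,interpolation=cv2.INTER_CUBIC))
```

```text
0.106 [281.47001572 247.14389448]
0.092 [283.35415144 268.16385275]
t 15.35 pos [ 0.5472 -0.1145  0.2175] F [-0.2  0.6 -0.4] op 0.0 zang 10.01 down [ 0. -0. -1.] q [-0.39  0.04  1.88 -0.    1.22 -0.56]
```

View pics/d.png

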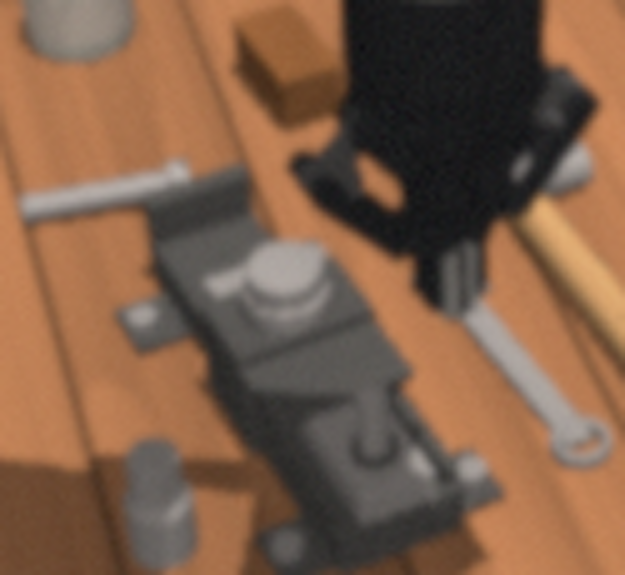

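The head centre at (286,270) matches the home height, where (283,268) is predicted for 92 mm. It rests on the boss, the chock lies on the bench at (290,65), and the tools are unmoved.

```bash
python3 -c "
from h import *
print(ctrl.sign_off())"
```

```text
the job is handed in; nothing more can be done
None
```

The job is done and handed in at about 15.4 s of the 51 s allowed.

- **Chock:** I lifted it off the bed and set it down on clear bench at about (0.58, 0.32). My first grip was too shallow, so I opened and regripped before lifting.
- **Drawbar:** I slid it in at about 10 mm/s by its end face, with 7–13 N of drag. It stopped with the force rising to about 16 N. The side view then showed the pin top at about 106 mm, which means it had dropped onto the catch.
- **Pin:** I pressed it past the catch with about 13–20 N. It stopped dead at a top height of 92 mm, and I let the force rise to 38 N vertical (about 40 N in all) to confirm it was seated.

**Last checks:** After I withdrew, the side view put the pin head at the height expected when home, within about 3 crop pixels (roughly 2 mm). The chock was on the bench, the arm was clear with no contact force, and the tools in view had not moved. The oil, the driver and part of the hammer were outside or hidden in that last picture, but the arm never went near them. No check failed or disagreed. Partway through the slide the drag briefly fell to 7 N, but a picture showed the pin had not dropped, so I carried on.

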